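# Restock the fitted medicine tray for the next house call

## Task

Restock the house-call tray: stand the small brown vial, the vial of blue solution, the brown pill bottle and the yellow-orange carton each in the foam cut-out made to its shape and size, upright and fully down on the cut-out's yellow floor. Handle them upright, lower them in rather than dropping them, and leave the cream jar and the swab pot standing where they are.

Things in the scene. Friction and masses are not known exactly. Their poses are not given: they have to be found in the camera images.
- small_vial: Small brown glass vial with a pale cap, 22 mm in diameter, 45 mm tall (straight to 30 mm, then shoulders, cap above 40 mm 16 mm wide), about 40 g; much the smaller of the two brown containers. Origin: centre of its underside; z up through the cap. Stands loose on the worktop.
- blue_vial: Clear vial of blue solution with a white cap, 33 mm in diameter, 70 mm tall (straight to 46 mm, then shoulders, cap above 62 mm 23 mm wide), about 50 g. Origin: centre of its underside; z up. Stands loose on the worktop.
- pill_bottle: Brown pill bottle with a white cap and a pale label, 43 mm in diameter, 68 mm tall (straight to 45 mm, then shoulders, cap above 60 mm 30 mm wide), about 50 g; the larger of the two brown containers. Origin: centre of its underside; z up. Stands loose on the worktop.
- carton: Yellow-orange medicine carton standing on end, 35 mm along its x axis, 43 mm along its y axis, 75 mm tall, about 50 g. Origin: centre of its underside; z up. Stands loose on the worktop, turned up to 35 degrees either way from the robot's axes.
- small_round_cutout: Dark foam insert, fixed, 79 x 79 x 24 mm, one of four in a row (80 mm apart along y, turned alike) in a tray; its wall ends 2 mm above the foam. Round, 30 mm wide, cut-out, 16 mm deep incl. a 5 mm chamfer at the mouth, yellow floor; fits the small brown vial. Origin: centre of its underside, 4 mm over the worktop; z up in the cut-out's centre, floor at z 8 mm.
- medium_round_cutout: Dark foam insert, fixed, 79 x 79 x 24 mm, one of four in a row (80 mm apart along y, turned alike) in a tray; its wall ends 2 mm above the foam. Round, 40 mm wide, cut-out, 16 mm deep incl. a 5 mm chamfer at the mouth, yellow floor; fits the vial of blue solution. Origin: centre of its underside, 4 mm over the worktop; z up in the cut-out's centre, floor at z 8 mm.
- large_round_cutout: Dark foam insert, fixed, 79 x 79 x 24 mm, one of four in a row (80 mm apart along y, turned alike) in a tray; its wall ends 2 mm above the foam. Round, 50 mm wide, cut-out, 16 mm deep incl. a 5 mm chamfer at the mouth, yellow floor; fits the brown pill bottle. Origin: centre of its underside, 4 mm over the worktop; z up in the cut-out's centre, floor at z 8 mm.
- rectangular_cutout: Dark foam insert, fixed, 79 x 79 x 24 mm, one of four in a row (80 mm apart along y, turned alike) in a tray; its wall ends 2 mm above the foam. Rectangular, 41 mm (x) by 49 mm (y), cut-out, 16 mm deep incl. a 5 mm chamfer at the mouth, yellow floor; fits the carton. Carton's x along x. Origin: centre of its underside, 4 mm over the worktop; z up in the cut-out's centre, floor at z 8 mm.
- cream_jar: Bystander: small white cream jar with a wine-red lid, 40 mm in diameter, 51 mm tall, loose among the medicines. It has no cut-out and stays where it stands. Origin: centre of its underside; z up.
- swab_pot: Bystander: clear pot full of white cotton swabs, 64 mm in diameter, 92 mm tall, loose on the robot's right of the medicines. It stays where it stands. Origin: centre of its underside; z up.
Mind the look-alikes: they are no part of the job. What is shaped like the pill_bottle but green is not meant.

How it is judged:
At the end, for the whole second after the job is handed in: Each of the four medicines stands in the cut-out that fits it: within 8 mm of its centre, its underside less than 4 mm above the yellow floor, tilted less than 0.1 rad, at rest (under 0.02 m/s); the cream jar and the swab pot are within 30 mm of where they stood and upright (within 0.2 rad) (horizontal distance between small_vial and small_round_cutout below 0.008 m and z of small_vial in the frame of small_round_cutout below 0.012 m and angle between each of small_vial, blue_vial, pill_bottle, carton's own z axis and vertical below 0.1 rad and linear speed of each of small_vial, blue_vial, pill_bottle, carton below 0.02 m/s and horizontal distance between blue_vial and medium_round_cutout below 0.008 m and z of blue_vial in the frame of medium_round_cutout below 0.012 m and horizontal distance between pill_bottle and large_round_cutout below 0.008 m and z of pill_bottle in the frame of large_round_cutout below 0.012 m and horizontal distance between carton and rectangular_cutout below 0.008 m and z of carton in the frame of rectangular_cutout below 0.012 m and distance of each of cream_jar, swab_pot from where it was at the start of the episode below 0.03 m and angle between each of cream_jar, swab_pot's own z axis and vertical below 0.2 rad); the robot touches nothing.
It fails at once if a medicine is tipped by more than 40 degrees or knocked over (angle between any of small_vial, blue_vial, pill_bottle, carton's own z axis and vertical above 0.7 rad).
It fails at once if a medicine is dropped into its cut-out (it comes within 50 mm of the insert's underside faster than 0.6 m/s) ((horizontal distance between small_vial and small_round_cutout below 0.03 m and z of small_vial in the frame of small_round_cutout below 0.05 m and linear speed of small_vial above 0.6 m/s) or (horizontal distance between blue_vial and medium_round_cutout below 0.03 m and z of blue_vial in the frame of medium_round_cutout below 0.05 m and linear speed of blue_vial above 0.6 m/s) or (horizontal distance between pill_bottle and large_round_cutout below 0.03 m and z of pill_bottle in the frame of large_round_cutout below 0.05 m and linear speed of pill_bottle above 0.6 m/s) or (horizontal distance between carton and rectangular_cutout below 0.03 m and z of carton in the frame of rectangular_cutout below 0.05 m and linear speed of carton above 0.6 m/s)).
It fails at once if the cream jar or the swab pot is pushed more than 30 mm or tipped (distance of any of cream_jar, swab_pot from where it was at the start of the episode above 0.03 m or angle between any of cream_jar, swab_pot's own z axis and vertical above 0.5 rad).
It also fails if it takes over 96 s, if anything falls off the work surface, if the arm or the gripper's body presses on something with over 40 N, if the wrist force passes 120 N, or if a joint passes its speed limit or range.

## Robot

A 6-joint arm with a two-finger parallel gripper is mounted at the origin on a cart in front of the work surface, level with it; the furniture and walls round the work are solid. World frame = base frame: x ahead of the robot, y to its left, z up, the work surface at z = 0. Lengths are in m, angles in rad, forces in N, time in s.
With the tool pointing down it reaches from about 0.35 to 0.975 m from the base axis. Payload 4.9 kg.
Tool frame: the origin (TCP) lies on the centre line of the jaws, within the pads' length; the fingertips stand ahead of it and the grasp point (between the pads) is the TCP (manip.tip_extent is the z of the fingertips in the tool frame, in m); z points along the fingers, y is the line along which they close (so a half turn about z gives the same grasp; the last joint's range is limited). The gripper opens to 85 mm and grips with 20 to 120 N. Pads are 22 mm wide; open, the fingers measure 114 mm over their backs; the gripper's body (76 mm by 85 mm) begins 54 mm behind the grasp point. The pads swing forward as they close: fully open they stand 13 mm farther back than shut.
Start: joints at [-1.296, 0.053, 1.613, -0, 1.476, -0.119], TCP at [0.24, -0.577, 0.222] pointing down, gripper open.
Joint ranges: [-3.01, 3.01], [-1.01, 2.22], [0.06, 2.58], [-1.02, 4.17], [0.09, 2.62], [-3.14, 3.14]. Speed limits (rad/s): [2.57, 2.57, 3.14, 3.14, 3.14, 3.14].

## Interface

Orientations are given as a unit quaternion [w, x, y, z].
In Python, from plant import manip gives the robot as it stands. The module is installed in compiled form; this text tells all that it offers.
- The arm moves only by the shell command python3 -m crank 'ROWS'. ROWS is a JSON list of rows, 1 to 5 of them, each an object with the fields aperture (the opening from 0.0 (shut) to 1.0 (fully open)), sx, sy, sz (the shift in m), rx, ry, rz (a rotation vector in rad); a field left out counts as zero (the opening has to be given); each row shifts and turns the commanded pose from where the row before left it, along the tool's axes as they then stand; what a row does not reach is not made up. A row lasts 1/8 s, in which the tool goes at most 0.0625 m and 0.188 rad, less where a joint would pass 70% of its speed; a pose out of reach is approached as far as the arm can. The fingers move at their own pace and stop on an object; the grip force is fixed at half the most. Time passes only in rows, so rows that do not move let the fingers close. It prints the time, the measured TCP pose, the force, the opening and the grip force at its end. Input that does not fit is refused with a message, and nothing moves.
- manip.state(): the state, without advancing time (a new reading comes with each control period).
- manip.grab_frame(name): name is "scene" or "top"; returns (picture, depth): 480x640x3 uint8, red, green, blue; 480x640 float32, m along the optical axis (not along the pixel's ray), 0 where there is no reading.
- manip.camera_params(name): a dict with "intrinsics" (3x3 intrinsics, pixels), "xyz" and "orientation" of the camera in the world. Camera axes: x right, y down, z forward; pixel columns grow to the right and rows downward; lengths in m; the calibration is good to about 2 mm. A picture is of the moment at which its call begins. camera_params takes no time and is no camera call.
- manip.job_done(): hands the job in; it is judged then, once.
Trained networks look in the newest picture that a camera, given by its name, has taken for a name from the list of things; names that differ only in an ending like _2 or _b are one class to them, and where a whole thing is asked for, a point or a joint stands for the part that bears it (a point fixed in the world has none). Each returns a list of dicts, best first, with "conf" (0 to 1); they miss things now and then, are a little off and sometimes report something else, mostly with a low value. They report only what shows in the picture. A call takes as long as a camera call. They do not tell look-alikes from the thing itself.
- manip.look_for(camera, query): "extent" ([left, top, right, bottom] in pixels, round what is visible of it).
- manip.outline_of(camera, query): "region" (480x640 bool, what is visible of it) and "extent" ([left, top, right, bottom] in pixels, round what is visible of it).
- manip.mark_of(camera, query): "centre" ([row, column] in pixels: a listed point, or the origin of a listed thing).
The state is a dict: "time": time; "joint_pos": joint angles; "joint_vel": joint speeds; "joint_efforts": joint torques, N m; "tool_pos": TCP position; "tool_rot": TCP orientation; "contact_force": force on the tool from outside, world axes, zero at the start; "ft_torque": the same for the moment, N m; "gripper_width": opening from 0.0 (shut) to 1.0 (fully open); "grasp_force": force on a finger pad.
Only numpy, scipy, OpenCV 4.12 (cv2) and the standard library are available. Lean on these libraries where they do the work, as an engineer would, in place of code of your own. Each camera call takes 0.05 s, during which the arm holds its last target. There are 200 camera calls.

## Working session

There is one attempt and no reset: what is moved stays moved. The work goes in short steps, Python scripts to look and compute and a shell command to move; the robot and the scene stay as the last step left them, time stands still between calls to the robot, and variables do not carry over. Pictures are saved under pics/ and viewed, at most 14 in all, crops included, and the job is handed in when it is done.

```bash
mkdir -p pics
cat > h.py <<'E'
import numpy as np, cv2
from plant import manip
from scipy.spatial.transform import Rotation as R
def cam(n):
    p=manip.camera_params(n); q=p['orientation']
    return np.array(p['intrinsics']),np.array(p['xyz']),R.from_quat([q[1],q[2],q[3],q[0]]).as_matrix()
def pts(n,d):
    K,t,M=cam(n); v,u=np.mgrid[:480,:640]
    c=np.stack([(u-K[0,2])/K[0,0]*d,(v-K[1,2])/K[1,1]*d,d],-1)
    return c@M.T+t
E
python3 - <<'E'
from h import *
print(manip.state(), manip.tip_extent)
for n in('scene','top'):
    im,d=manip.grab_frame(n); cv2.imwrite(f'pics/{n}0.png',im[:,:,::-1]); np.save(f'{n}_d.npy',d)
    print(n,cam(n))
    P=pts(n,d)
    for q in ['small_vial','blue_vial','pill_bottle','carton','small_round_cutout','medium_round_cutout','large_round_cutout','rectangular_cutout','cream_jar','swab_pot']:
        for o in manip.outline_of(n,q)[:3]:
            m=o['region']&(d>0); X=P[m]
            if len(X)==0: continue
            zt=np.percentile(X[:,2],95); T=X[X[:,2]>zt-.006]
            print(q,round(o['conf'],2),np.round(o['extent']),'top',np.round(zt,3),np.round((T.min(0)+T.max(0))/2,3),np.round(np.median(T,0),3),im[m].mean(0).astype(int))
E
```

```text
{'time': 0.0, 'joint_pos': array([-1.29600718e+00,  5.33624739e-02,  1.61431649e+00,  1.05134740e-06,
        1.47597622e+00, -1.18977331e-01]), 'joint_vel': array([ 2.15424011e-03,  1.48797346e-03, -1.43763739e-04,  1.63475619e-03,
       -3.74551802e-05,  2.26692641e-03]), 'joint_efforts': array([ 1.62803288e-03, -3.93684518e+01, -3.70173132e+01, -7.60825259e-06,
        7.10872919e-03, -9.52325706e-06]), 'tool_pos': array([ 0.23963089, -0.57653836,  0.22094611]), 'tool_rot': array([-1.02817699e-03,  9.80680510e-01,  1.95613583e-01, -7.97386560e-05]), 'contact_force': array([-0.33565578,  0.23583203,  0.60030091]), 'ft_torque': array([ 0.0255673 ,  0.00890652, -0.01559086]), 'grasp_force': 0.0, 'gripper_width': 1.0027058044531938} 0.019
scene (array([[449.69197874,   0.        , 323.13642548],
       [  0.        , 449.69197874, 240.28401661],
       [  0.        ,   0.        ,   1.        ]]), array([-0.1058611 , -0.46700718,  0.52782859]), array([[ 0.47504358, -0.48333786,  0.73533537],
       [-0.87983966, -0.2748408 ,  0.38774311],
       [ 0.01468924, -0.83117209, -0.55582117
[... 2461 characters left out ...]
.435 0.016 0.075] [0.435 0.015 0.075] [149 105   3]
small_round_cutout 0.96 [263. 163. 306. 208.] top 0.03 [ 0.605 -0.051  0.028] [ 0.605 -0.052  0.027] [36 32 22]
medium_round_cutout 0.95 [346. 160. 391. 204.] top 0.029 [ 0.62  -0.21   0.027] [ 0.62  -0.21   0.027] [47 39 18]
large_round_cutout 0.68 [216. 169. 264. 212.] top 0.029 [0.596 0.028 0.027] [0.595 0.028 0.027] [62 51 16]
rectangular_cutout 0.83 [307. 164. 353. 205.] top 0.029 [ 0.613 -0.132  0.028] [ 0.614 -0.132  0.027] [65 53 16]
cream_jar 0.7 [188. 238. 211. 263.] top 0.052 [0.478 0.091 0.051] [0.478 0.09  0.05 ] [96 25 30]
swab_pot 0.91 [429. 277. 474. 318.] top 0.089 [ 0.415 -0.352  0.088] [ 0.412 -0.35   0.089] [122 115 109]
```

View pics/top0.png

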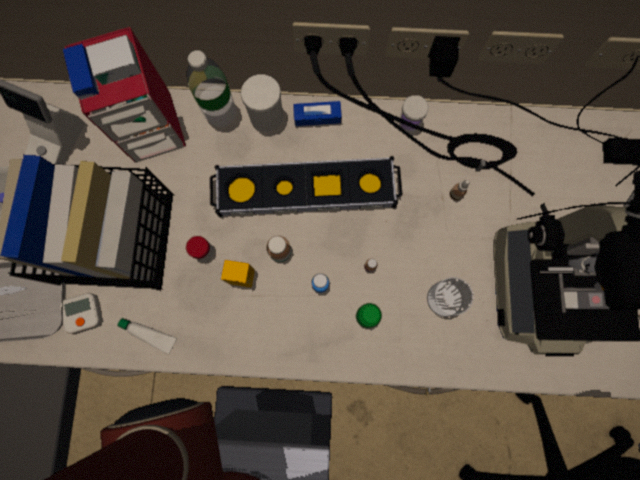

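View pics/scene0.png

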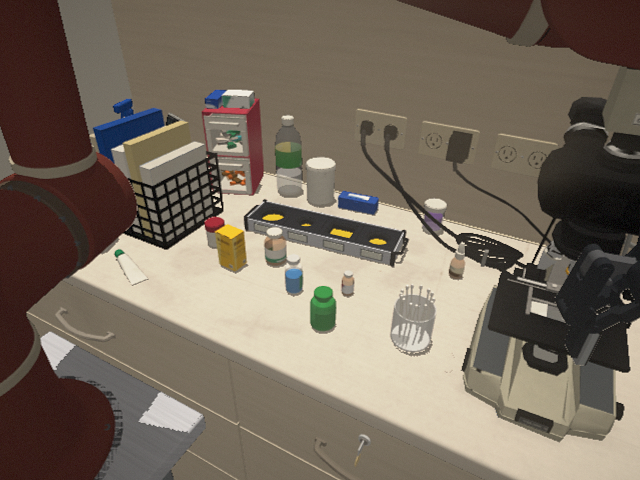

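Run:
```python
from h import *
im=cv2.imread('pics/top0.png'); d=np.load('top_d.npy'); P=pts('top',d)
# yellow floor centres by colour in tray region
hsv=cv2.cvtColor(im,cv2.COLOR_BGR2HSV)
z=P[...,2]
m=((z<.02)&(z>.005)&(hsv[...,1]>120)&(hsv[...,0]>12)&(hsv[...,0]<40)&(P[...,0]>.54)&(P[...,0]<.7)).astype(np.uint8)
n,l,s,c=cv2.connectedComponentsWithStats(m)
for i in range(1,n):
    if s[i,4]>30:
        X=P[l==i]; print(s[i],np.round(X.mean(0),4),np.round(np.ptp(X,axis=0),3),cv2.minAreaRect(X[:,:2].astype(np.float32)*1000))
# carton top
m=(z>.068)&(z<.085)&(P[...,1]>-.03)&(P[...,1]<.06)&(P[...,0]<.48)&(P[...,0]>.38)
X=P[m]; print('carton',cv2.minAreaRect(X[:,:2].astype(np.float32)*1000))
# foam top / tray
m=(z>.024)&(z<.036)&(P[...,0]>.53)&(P[...,0]<.7)
X=P[m]; print('tray',cv2.minAreaRect(X[:,:2].astype(np.float32)*1000),np.median(X[:,2]))
# small vial top
m=(z>.035)&(z<.06)&(abs(P[...,1]+.217)<.03)&(abs(P[...,0]-.466)<.03)
X=P[m]; print('sv',(X.min(0)+X.max(0))/2,X.mean(0),np.ptp(X,axis=0))
```

```text
[360 173  21  20 331] [ 0.6244 -0.2113  0.0116] [0.037 0.038 0.012] ((623.7469482421875, -210.50106811523438), (37.625526428222656, 35.96814727783203), 49.05520248413086)
[313 174  29  22 549] [ 0.6157 -0.1307  0.0116] [0.042 0.053 0.013] ((613.9238891601562, -130.84957885742188), (41.41203689575195, 50.05810546875), 6.421261787414551)
[228 177  26  25 525] [0.5985 0.03   0.0118] [0.047 0.047 0.012] ((597.6533203125, 29.879060745239258), (46.802005767822266, 47.32645797729492), 68.31919860839844)
[276 179  16  16 190] [ 0.6072 -0.0502  0.012 ] [0.027 0.028 0.011] ((606.5045776367188, -50.126434326171875), (26.785598754882812, 28.232358932495117), 2.041405200958252)
carton ((435.45037841796875, 15.849411964416504), (43.09893035888672, 35.06330490112305), 84.25791931152344)
tray ((615.2364501953125, -135.54705810546875), (1147.8153076171875, 169.53536987304688), 89.99813079833984) 0.02759683431498655
sv [ 0.46637351 -0.21627099  0.04141664] [ 0.46617602 -0.21626869  0.04360215] [0.01454856 0.01549567 0.00959348]
```

The top view shows, left to right in the tray, the large (241,189), small (285,187), rectangular (327,185) and medium (370,183) cut-outs. The medicines are the carton (237,272), pill bottle (278,248), blue vial (320,284) and small vial (371,265). The green look-alike is at (368,316), the jar at (198,247) and the swab pot at (447,298). The scene view agrees, and the microscope on the right must be left by moving to +y first.

```bash
cat > go.py <<'E'
import sys
from h import *
s=manip.state(); q=s['tool_rot']; r=R.from_quat([q[1],q[2],q[3],q[0]]); p=s['tool_pos']
print('t',round(s['time'],2),'pos',np.round(p,4),'yaw',round(2*np.arctan2(q[2],q[1]),3),'w',round(s['gripper_width'],3),'F',np.round(s['contact_force'],1),'grip',round(s['grasp_force'],1),'tip',manip.tip_extent)
for a in sys.argv[1:]:
    x,y,z,w=map(float,a.split(',')); T=R.from_euler('z',w)*R.from_euler('x',np.pi)
    rv=(r.inv()*T).as_rotvec(); d=T.inv().apply(np.array([x,y,z])-p)
    print(a,': rot first',np.round(rv,4),'then d',np.round(d,4)); r=T; p=np.array([x,y,z])
E
python3 -m crank '[{"aperture":1,"rz":0.145},{"aperture":1,"rz":0.145},{"aperture":1}]'
python3 go.py 0.30,-0.36,0.2,0.107 0.466,-0.2165,0.12,0.107
```

```text
time: 1.48
tool_pos: [0.2398, -0.5771, 0.2222]
tool_rot: [-0.0, 0.999, 0.053, 0.0]
contact_force: [0.1, -0.3, 0.3]
gripper_width: 1.001
grasp_force: 0.0
t 1.48 pos [ 0.2398 -0.5771  0.2222] yaw 0.105 w 1.001 F [ 0.1 -0.3  0.3] grip 0.0 tip 0.019
0.30,-0.36,0.2,0.107 : rot first [-0.     -0.     -0.0015] then d [ 0.083  -0.2095  0.0222]
0.466,-0.2165,0.12,0.107 : rot first [0. 0. 0.] then d [ 0.1804 -0.125   0.08  ]
```

```bash
python3 -m crank '[{"aperture":1,"sx":0.02,"sy":-0.052,"sz":0.005},{"aperture":1,"sx":0.02,"sy":-0.052,"sz":0.005},{"aperture":1,"sx":0.02,"sy":-0.052,"sz":0.006},{"aperture":1,"sx":0.02,"sy":-0.052,"sz":0.006}]'
python3 -m crank '[{"aperture":0.7,"sx":0.045,"sy":-0.031,"sz":0.02},{"aperture":0.7,"sx":0.045,"sy":-0.031,"sz":0.02},{"aperture":0.7,"sx":0.045,"sy":-0.031,"sz":0.02},{"aperture":0.7,"sx":0.045,"sy":-0.031,"sz":0.02},{"aperture":0.7}]' >/dev/null
python3 go.py 0.466,-0.2165,0.034,0.107
```

```text
time: 1.98
tool_pos: [0.2981, -0.3604, 0.2001]
tool_rot: [0.0, 0.999, 0.053, 0.0]
contact_force: [1.0, -0.0, 0.7]
gripper_width: 0.997
grasp_force: 0.0
t 2.6 pos [ 0.4647 -0.2169  0.1182] yaw 0.111 w 0.7 F [-0.5 -0.8  0.3] grip 0.0 tip 0.019
0.466,-0.2165,0.034,0.107 : rot first [-0.0027  0.0027  0.0045] then d [ 0.0013 -0.0002  0.0842]
```

```bash
python3 -m crank '[{"aperture":0.7,"sx":0.001,"sz":0.03},{"aperture":0.7,"sz":0.03},{"aperture":0.7,"sz":0.024},{"aperture":0.7}]'
python3 -m crank '[{"aperture":0},{"aperture":0},{"aperture":0},{"aperture":0}]'>/dev/null
python3 go.py
python3 -m crank '[{"aperture":0,"sz":-0.02},{"aperture":0,"sz":-0.04},{"aperture":0,"sz":-0.04},{"aperture":0}]'>/dev/null
python3 go.py
python3 - <<'E'
from h import *
im,d=manip.grab_frame('scene'); cv2.imwrite('pics/s1.png',cv2.resize(im[150:350,220:480,::-1],(780,600)))
E
```

```text
time: 3.1
tool_pos: [0.4632, -0.2197, 0.0347]
tool_rot: [-0.001, 0.999, 0.052, -0.002]
contact_force: [-0.3, -0.1, 0.4]
gripper_width: 0.7
grasp_force: 0.0
t 3.6 pos [ 0.4653 -0.2201  0.0367] yaw 0.104 w -0.001 F [ 0.6 -0.4 -0.5] grip 0.0 tip 0.019
t 4.1 pos [ 0.4674 -0.2214  0.1408] yaw 0.104 w -0.002 F [ 0.  -0.2 -0. ] grip 0.0 tip 0.019
```

View pics/s1.png

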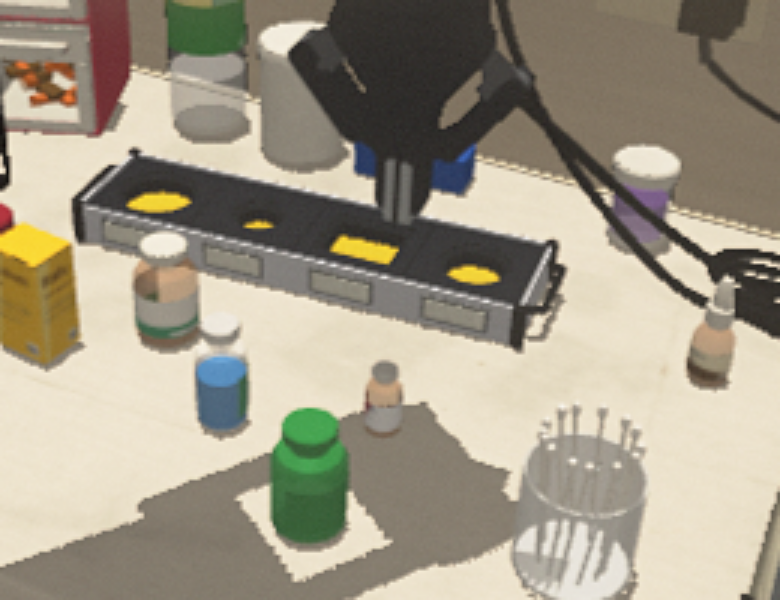

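The grasp missed: the fingers, with tips at crop (397,205), are shut empty. The vial still stands at crop (383,398), which is its old place. I'll locate the fingertips in the depth image.

Run:
```python
from h import *
s=manip.state(); print(s['tool_pos'])
for n in('scene','top'):
    im,d=manip.grab_frame(n); P=pts(n,d)
    K,t,M=cam(n)
    for X in ([*s['tool_pos']],[*(s['tool_pos']-[0,0,.019])],[.466,-.2165,.045]):
        c=M.T@(np.array(X)-t); print(n,np.round(X,3),np.round((K@c/c[2])[:2],1))
    m=(abs(P[...,0]-.466)<.1)&(abs(P[...,1]+.22)<.1)&(P[...,2]>.09)&(P[...,2]<.3)&(d>0)
    X=P[m]; print(len(X), np.round(X.min(0),3))
    L=X[X[:,2]<X[:,2].min()+.02]; print('low',np.round(L.mean(0),3),np.round(L.min(0),3),np.round(L.max(0),3))
    if n=='top': cv2.imwrite('pics/t1.png',im[100:400,150:550,::-1].repeat(2,0).repeat(2,1)[:600,:800])
    m=(P[...,2]>.03)&(P[...,2]<.06)&(abs(P[...,0]-.466)<.04)&(abs(P[...,1]+.2165)<.03); print('vial',np.round(P[m].mean(0),3) if m.any() else 0)
```

```text
[ 0.46609537 -0.2205231   0.13820597]
scene [ 0.466 -0.221  0.138] [353.3 227.8]
scene [ 0.466 -0.221  0.119] [352.7 237.5]
scene [ 0.466 -0.216  0.045] [348.4 272.4]
4026 [ 0.425 -0.282  0.148]
low [ 0.456 -0.222  0.159] [ 0.451 -0.235  0.148] [ 0.472 -0.207  0.168]
vial [ 0.463 -0.218  0.038]
top [ 0.466 -0.221  0.138] [380.7 254. ]
top [ 0.466 -0.221  0.119] [379.2 256.1]
top [ 0.466 -0.216  0.045] [371.8 263.1]
685 [ 0.426 -0.242  0.192]
low [ 0.451 -0.191  0.203] [ 0.447 -0.2    0.192] [ 0.459 -0.177  0.211]
vial [ 0.465 -0.215  0.04 ]
```

View pics/t1.png

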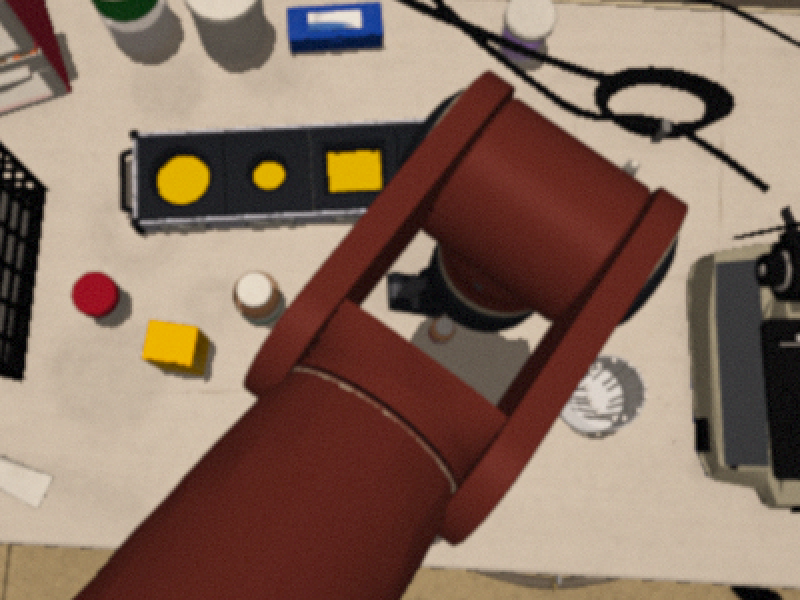

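The depth puts the shut fingertips near z = 0.148, while the reported pose implies 0.119, so the jaws sit about 29 mm higher than the state says; x and y agree. I'll go about 30 mm lower, checking the force.

```bash
python3 -m crank '[{"aperture":0.6,"sy":-0.004},{"aperture":0.6},{"aperture":0.6,"sz":0.04},{"aperture":0.6,"sz":0.04},{"aperture":0.6,"sz":0.02}]'
python3 -m crank '[{"aperture":0.6,"sz":0.018},{"aperture":0.6,"sz":0.014},{"aperture":0.6}]'>/dev/null
python3 go.py
python3 - <<'E'
from h import *
im,d=manip.grab_frame('scene'); cv2.imwrite('pics/s2.png',cv2.resize(im[180:330,250:450,::-1],(800,600)))
E
```

```text
time: 4.88
tool_pos: [0.4628, -0.2147, 0.033]
tool_rot: [-0.001, 0.999, 0.052, -0.002]
contact_force: [0.1, 0.2, -0.0]
gripper_width: 0.601
grasp_force: 0.0
t 5.25 pos [ 0.4639 -0.2155  0.0031] yaw 0.104 w 0.603 F [-0.5  0.5  0.5] grip 0.0 tip 0.019
```

View pics/s2.png

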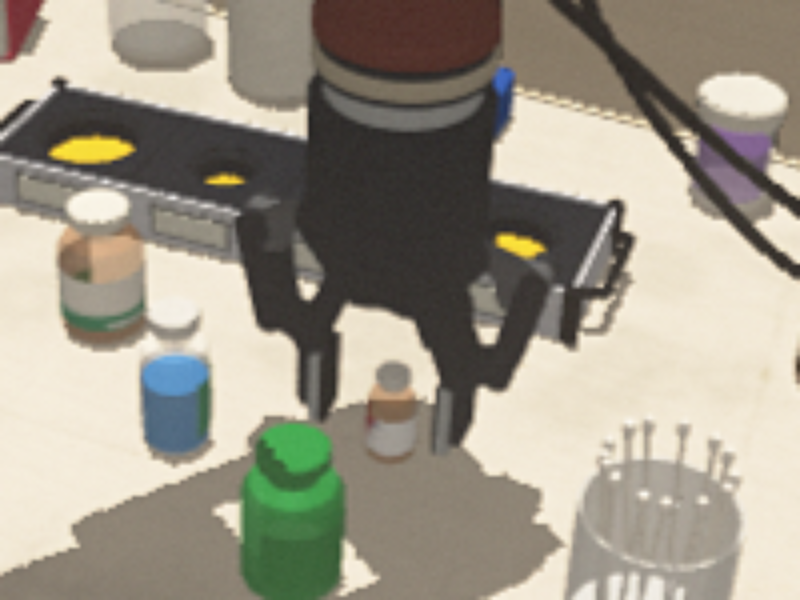

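The fingers straddle the vial: tips at crop (317,418) and (440,455), vial foot at (390,460), tips roughly 15 mm over the table. I'll close now.

```bash
python3 -m crank '[{"aperture":0},{"aperture":0},{"aperture":0},{"aperture":0}]'>/dev/null
python3 go.py
python3 -m crank '[{"aperture":0,"sz":-0.02},{"aperture":0,"sz":-0.05},{"aperture":0,"sz":-0.05},{"aperture":0}]'>/dev/null
python3 go.py 0.6056,-0.0511,0.12,0.107
python3 - <<'E'
from h import *
im,d=manip.grab_frame('scene'); cv2.imwrite('pics/s3.png',cv2.resize(im[150:300,260:460,::-1],(800,600)))
P=pts('scene',d); m=(abs(P[...,0]-.466)<.06)&(abs(P[...,1]+.2165)<.06)&(P[...,2]>.08)&(P[...,2]<.2)
print(np.round(P[m].min(0),3)); L=P[m]; L=L[L[:,2]<L[:,2].min()+.012]; print(np.round(L.mean(0),3),np.round(L.min(0),3),np.round(L.max(0),3))
E
```

```text
t 5.8 pos [ 0.4655 -0.2165  0.0055] yaw 0.104 w 0.222 F [-0.6  0.7  6.1] grip 59.0 tip 0.019
t 6.3 pos [ 0.4674 -0.2177  0.1295] yaw 0.104 w 0.225 F [0.6 0.4 0.2] grip 58.9 tip 0.019
0.6056,-0.0511,0.12,0.107 : rot first [ 0.0063 -0.0077 -0.0031] then d [ 0.1552 -0.1509  0.0095]
[ 0.447 -0.266  0.124]
[ 0.46 -0.22  0.13] [ 0.455 -0.228  0.124] [ 0.471 -0.208  0.136]
```

View pics/s3.png

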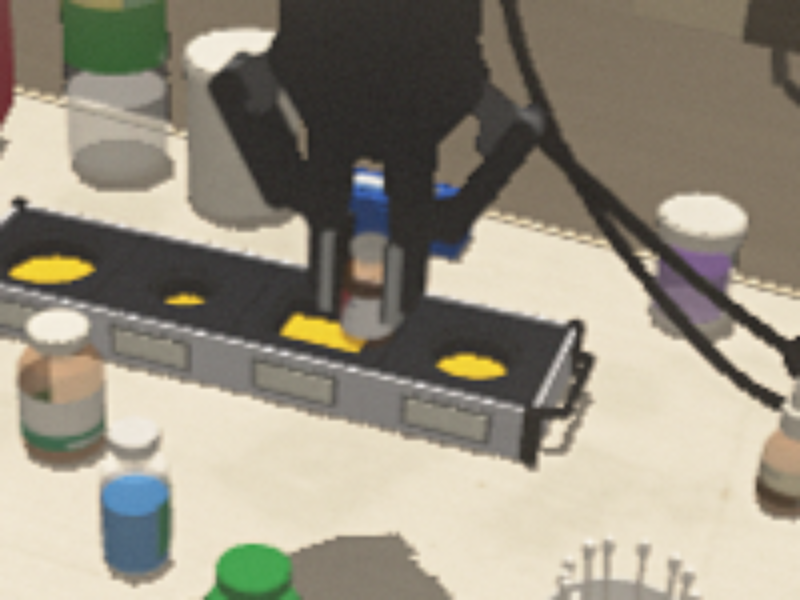

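The vial is gripped upright at crop (370,295), foot at (372,338). Carrying it to the small cut-out.

```bash
python3 -m crank '[{"aperture":0,"sx":0.039,"sy":-0.038},{"aperture":0,"sx":0.039,"sy":-0.038},{"aperture":0,"sx":0.039,"sy":-0.038},{"aperture":0,"sx":0.038,"sy":-0.037},{"aperture":0}]'>/dev/null
python3 go.py 0.6056,-0.0511,0.06,0.107
python3 -m crank '[{"aperture":0,"sz":0.025},{"aperture":0,"sz":0.025},{"aperture":0,"sz":0.015},{"aperture":0}]'>/dev/null
python3 go.py 0.6056,-0.0511,0.021,0.107
python3 - <<'E'
from h import *
print(manip.state()['tool_pos']); im,d=manip.grab_frame('scene');print(manip.state()['tool_pos']); cv2.imwrite('pics/s4.png',cv2.resize(im[140:260,220:380,::-1],(800,600)))
E
python3 go.py
```

```text
t 6.97 pos [ 0.6032 -0.0467  0.1215] yaw 0.108 w 0.23 F [-0.8 -0.2 -0.1] grip 58.9 tip 0.019
0.6056,-0.0511,0.06,0.107 : rot first [-0.0016  0.0035  0.001 ] then d [0.0019 0.0047 0.0615]
t 7.47 pos [ 0.6011 -0.0498  0.0568] yaw 0.103 w 0.225 F [ 0.1  0.5 -0.3] grip 58.9 tip 0.019
0.6056,-0.0511,0.021,0.107 : rot first [-0.0013  0.0044 -0.0038] then d [0.0043 0.0018 0.0358]
[ 0.60111652 -0.04977271  0.05676661]
[ 0.60234071 -0.04990729  0.05836381]
t 7.53 pos [ 0.6023 -0.0499  0.0584] yaw 0.103 w 0.222 F [-0.2 -0.2  0.1] grip 58.9 tip 0.019
```

View pics/s4.png

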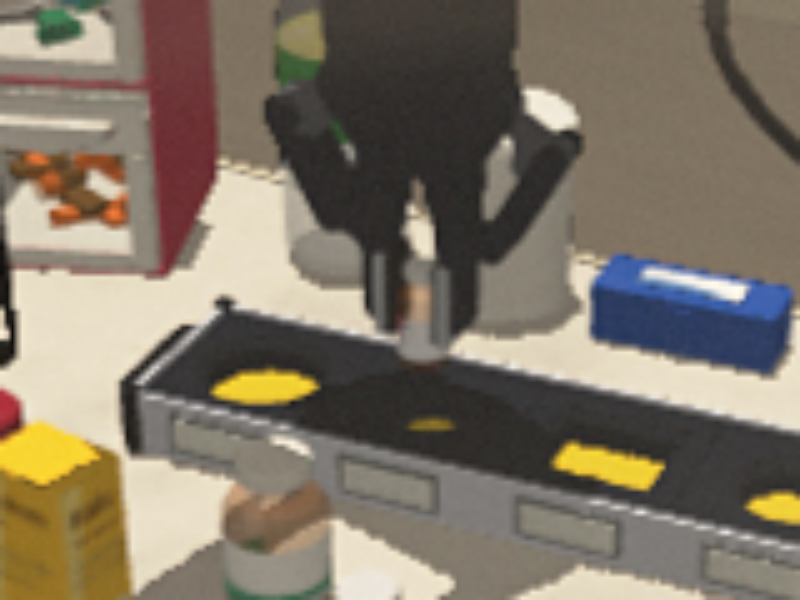

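The vial foot, at crop (422,360), hangs over the small cut-out, whose visible floor is at (431,425). I'll correct x by about 4 mm and lower it.

```bash
python3 -m crank '[{"aperture":0,"sx":0.004,"sy":0.001},{"aperture":0,"sz":0.016},{"aperture":0,"sz":0.012},{"aperture":0,"sz":0.006},{"aperture":0}]'>/dev/null
python3 go.py
python3 - <<'E'
from h import *
im,d=manip.grab_frame('scene'); cv2.imwrite('pics/s5.png',cv2.resize(im[140:260,220:380,::-1],(800,600)))
E
python3 go.py 0.6056,-0.0511,0.018,0.107
```

```text
t 8.15 pos [ 0.6064 -0.05    0.0241] yaw 0.104 w 0.224 F [-0.2  0.2  0.3] grip 58.9 tip 0.019
t 8.2 pos [ 0.607  -0.0502  0.0248] yaw 0.104 w 0.225 F [-0.1  0.3  0.2] grip 58.9 tip 0.019
0.6056,-0.0511,0.018,0.107 : rot first [-0.0002  0.0007 -0.0032] then d [-0.0014  0.0008  0.0068]
```

View pics/s5.png

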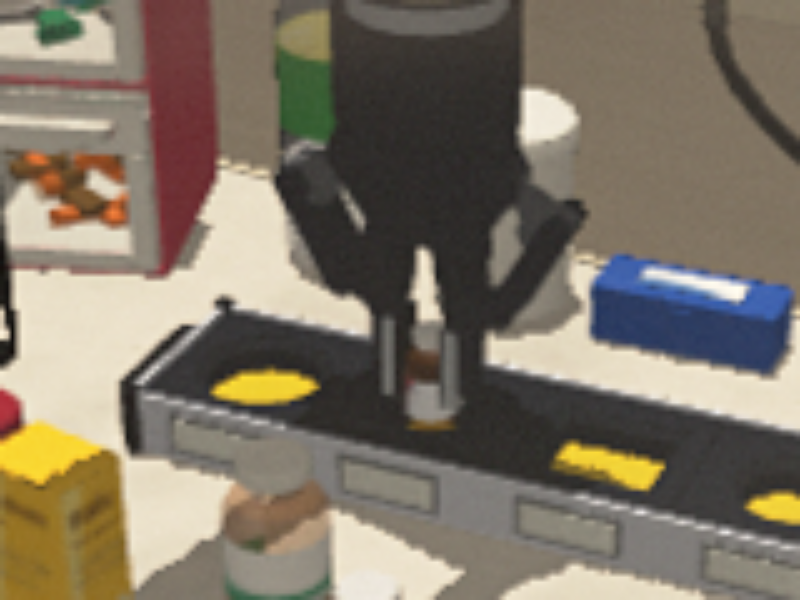

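The foot, at crop (432,420), is inside the mouth with yellow still visible beneath it. I'll lower in small steps until contact.

```bash
python3 -m crank '[{"aperture":0,"sx":-0.001,"sz":0.004},{"aperture":0}]'>/dev/null; python3 go.py
python3 -m crank '[{"aperture":0,"sz":0.002},{"aperture":0}]'>/dev/null; python3 go.py
```

```text
t 8.45 pos [ 0.6061 -0.0503  0.0212] yaw 0.104 w 0.225 F [-0.1  0.6 -0.5] grip 58.9 tip 0.019
t 8.7 pos [ 0.6062 -0.0503  0.0192] yaw 0.104 w 0.229 F [-0.2 -0.2 -0.6] grip 58.9 tip 0.019
```

```bash
python3 -m crank '[{"aperture":0,"sz":0.0015},{"aperture":0}]'>/dev/null; python3 go.py
python3 -m crank '[{"aperture":0,"sz":0.0015},{"aperture":0}]'>/dev/null; python3 go.py
```

```text
t 8.95 pos [ 0.6065 -0.0505  0.0182] yaw 0.104 w 0.227 F [-0.8 -1.1  1.6] grip 60.2 tip 0.019
t 9.2 pos [ 0.6068 -0.0506  0.0176] yaw 0.104 w 0.222 F [-4.2 -0.7  7.2] grip 62.6 tip 0.019
```

```bash
python3 -m crank '[{"aperture":0.3},{"aperture":0.45},{"aperture":0.45}]'>/dev/null; python3 go.py
python3 -m crank '[{"aperture":0.45,"sz":-0.02},{"aperture":0.45,"sz":-0.04},{"aperture":0.45,"sz":-0.05},{"aperture":0.45}]'>/dev/null
python3 go.py 0.428,-0.1275,0.12,0.107 0.428,-0.1275,0.012,0.107
```

```text
t 9.57 pos [ 0.6076 -0.0516  0.0176] yaw 0.104 w 0.449 F [ 0.3 -4.7  5.1] grip 2.8 tip 0.019
t 10.07 pos [ 0.6097 -0.0505  0.133 ] yaw 0.104 w 0.448 F [-0.1 -0.4 -0.6] grip 0.0 tip 0.019
0.428,-0.1275,0.12,0.107 : rot first [ 0.0025 -0.0104 -0.0028] then d [-0.1889  0.0572  0.013 ]
0.428,-0.1275,0.012,0.107 : rot first [0. 0. 0.] then d [ 0.    -0.     0.108]
```

```bash
python3 -m crank '[{"aperture":0.75,"sx":-0.047,"sy":0.0143},{"aperture":0.75,"sx":-0.047,"sy":0.0143},{"aperture":0.75,"sx":-0.047,"sy":0.0143},{"aperture":0.75,"sx":-0.048,"sy":0.0143,"sz":0.01},{"aperture":0.75}]'>/dev/null
python3 go.py 0.428,-0.1275,0.012,0.107
python3 - <<'E'
from h import *
im,d=manip.grab_frame('top'); cv2.imwrite('pics/t2.png',cv2.resize(im[140:290,200:400,::-1],(800,600)))
E
python3 go.py 0.428,-0.1275,0.012,0.107
```

```text
t 10.7 pos [ 0.4204 -0.1262  0.1136] yaw 0.101 w 0.748 F [ 0.1 -0.1  0.7] grip 0.0 tip 0.019
0.428,-0.1275,0.012,0.107 : rot first [-0.0027  0.0037 -0.0059] then d [0.0074 0.0021 0.1016]
t 10.75 pos [ 0.4225 -0.1264  0.115 ] yaw 0.102 w 0.751 F [0.8 0.2 0.4] grip 0.0 tip 0.019
0.428,-0.1275,0.012,0.107 : rot first [-0.0016  0.0011 -0.0049] then d [0.0053 0.0017 0.103 ]
```

View pics/t2.png

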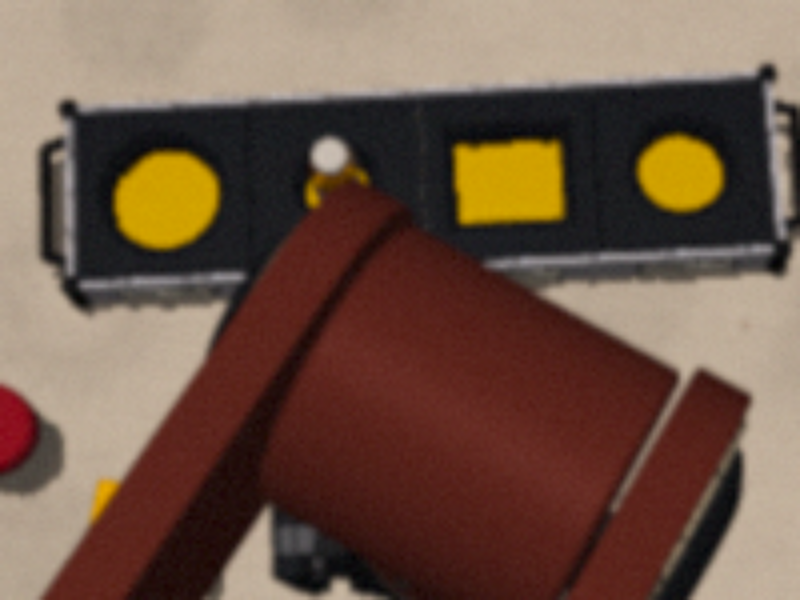

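The small vial stands in the small cut-out, cap at crop (330,155) with its floor around (338,185). Next the blue vial.

```bash
python3 -m crank '[{"aperture":0.75,"sx":0.004,"sy":0.0015,"sz":0.02},{"aperture":0.75,"sz":0.04},{"aperture":0.75,"sz":0.03},{"aperture":0.75,"sz":0.013},{"aperture":0.75}]'>/dev/null
python3 go.py 0.428,-0.1275,0.012,0.107
python3 -m crank '[{"aperture":0.75}]'>/dev/null
python3 go.py 0.428,-0.1275,0.012,0.107
```

```text
t 11.38 pos [ 0.4284 -0.1274  0.0128] yaw 0.104 w 0.75 F [ 0.5 -0.1  1. ] grip 0.0 tip 0.019
0.428,-0.1275,0.012,0.107 : rot first [-0.001   0.0011 -0.0025] then d [-0.0004  0.      0.0008]
t 11.5 pos [ 0.4297 -0.1283  0.0146] yaw 0.104 w 0.75 F [ 0.2 -0.3  0.5] grip 0.0 tip 0.019
0.428,-0.1275,0.012,0.107 : rot first [ 0.0012 -0.0022 -0.0029] then d [-0.0016 -0.001   0.0026]
```

```bash
python3 -m crank '[{"aperture":0},{"aperture":0},{"aperture":0},{"aperture":0}]'>/dev/null
python3 go.py
python3 -m crank '[{"aperture":0,"sz":-0.02},{"aperture":0,"sz":-0.05},{"aperture":0,"sz":-0.05},{"aperture":0},{"aperture":0}]'>/dev/null
python3 go.py 0.6227,-0.2102,0.13,0.107
```

```text
t 12.0 pos [ 0.4293 -0.1284  0.0145] yaw 0.104 w 0.352 F [0.1 0.4 5.7] grip 59.8 tip 0.019
t 12.62 pos [ 0.4276 -0.1276  0.1323] yaw 0.104 w 0.349 F [ 0.2  0.1 -2.3] grip 59.4 tip 0.019
0.6227,-0.2102,0.13,0.107 : rot first [-0.0007  0.0012 -0.0033] then d [0.1851 0.1029 0.0023]
```

```bash
python3 -m crank '[{"aperture":0,"sx":0.046,"sy":0.0257},{"aperture":0,"sx":0.046,"sy":0.0257},{"aperture":0,"sx":0.046,"sy":0.0257},{"aperture":0,"sx":0.046,"sy":0.0257},{"aperture":0}]'>/dev/null
python3 -m crank '[{"aperture":0,"sz":0.03},{"aperture":0,"sz":0.025},{"aperture":0},{"aperture":0}]'>/dev/null
python3 go.py 0.6227,-0.2102,0.031,0.107
python3 - <<'E'
from h import *
im,d=manip.grab_frame('scene'); cv2.imwrite('pics/s6.png',cv2.resize(im[150:270,280:440,::-1],(800,600)))
E
python3 go.py 0.6227,-0.2102,0.031,0.107
```

```text
t 13.75 pos [ 0.6215 -0.2108  0.0782] yaw 0.104 w 0.348 F [ 0.3 -1.   0.4] grip 59.4 tip 0.019
0.6227,-0.2102,0.031,0.107 : rot first [-0.0003  0.0005 -0.0032] then d [ 0.0013 -0.0005  0.0472]
t 13.8 pos [ 0.6222 -0.2112  0.0792] yaw 0.104 w 0.35 F [ 0.   0.1 -0.2] grip 59.4 tip 0.019
0.6227,-0.2102,0.031,0.107 : rot first [ 0.0007 -0.0011 -0.0032] then d [ 0.0006 -0.0009  0.0482]
```

View pics/s6.png

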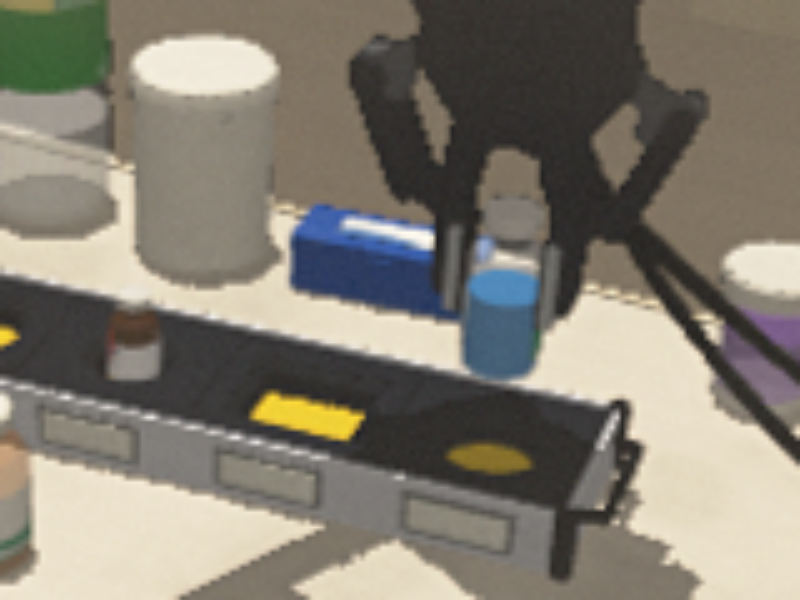

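The blue vial hangs upright, foot at crop (500,372), above the medium cut-out at (490,460). The small vial stands in its cut-out at (133,345). Lowering.

```bash
python3 -m crank '[{"aperture":0,"sy":-0.0005,"sz":0.02},{"aperture":0,"sz":0.014},{"aperture":0,"sz":0.01},{"aperture":0,"sz":0.004},{"aperture":0}]'>/dev/null
python3 go.py
python3 -m crank '[{"aperture":0,"sz":0.002},{"aperture":0}]'>/dev/null; python3 go.py
python3 -m crank '[{"aperture":0,"sz":0.0015},{"aperture":0}]'>/dev/null; python3 go.py
```

```text
t 14.43 pos [ 0.6217 -0.2105  0.0298] yaw 0.104 w 0.349 F [0.1 0.6 0.4] grip 59.4 tip 0.019
t 14.68 pos [ 0.6221 -0.2107  0.0286] yaw 0.104 w 0.351 F [ 0.1 -0.8 -0.2] grip 59.4 tip 0.019
t 14.93 pos [ 0.6218 -0.2106  0.0267] yaw 0.104 w 0.35 F [ 0.1  1.1 -0.3] grip 59.4 tip 0.019
```

```bash
python3 -m crank '[{"aperture":0,"sz":0.001},{"aperture":0}]'>/dev/null; python3 go.py
python3 -m crank '[{"aperture":0,"sz":0.001},{"aperture":0}]'>/dev/null; python3 go.py
python3 -m crank '[{"aperture":0.45},{"aperture":0.55},{"aperture":0.55}]'>/dev/null; python3 go.py
python3 -m crank '[{"aperture":0.55,"sz":-0.03},{"aperture":0.55,"sz":-0.04},{"aperture":0.55,"sz":-0.04},{"aperture":0.55},{"aperture":0.55}]'>/dev/null
python3 go.py 0.486,-0.0515,0.13,0.107
```

```text
t 15.18 pos [ 0.6221 -0.2106  0.0266] yaw 0.104 w 0.348 F [-2.5  1.7  4.6] grip 60.0 tip 0.019
t 15.43 pos [ 0.6222 -0.2106  0.0266] yaw 0.104 w 0.35 F [-4.8  1.5  9.7] grip 60.6 tip 0.019
t 15.8 pos [ 0.6217 -0.2105  0.0242] yaw 0.104 w 0.548 F [ 0.3  0.5 -0.3] grip 0.0 tip 0.019
t 16.43 pos [ 0.6215 -0.2104  0.134 ] yaw 0.104 w 0.549 F [ 0.3 -0.  -0.5] grip 0.0 tip 0.019
0.486,-0.0515,0.13,0.107 : rot first [-0.0005  0.0008 -0.0032] then d [-0.1178 -0.1725  0.004 ]
```

```bash
python3 -m crank '[{"aperture":0.85,"sx":-0.0295,"sy":-0.043},{"aperture":0.85,"sx":-0.0295,"sy":-0.043},{"aperture":0.85,"sx":-0.0295,"sy":-0.043},{"aperture":0.85,"sx":-0.0295,"sy":-0.0435},{"aperture":0.85}]'>/dev/null
python3 -m crank '[{"aperture":0.85},{"aperture":0.85,"sz":0.04},{"aperture":0.85},{"aperture":0.85}]'>/dev/null
python3 go.py 0.486,-0.0515,0.014,0.107
```

```text
t 17.55 pos [ 0.4874 -0.0519  0.0953] yaw 0.103 w 0.85 F [ 0.5 -0.7  0.5] grip 0.0 tip 0.019
0.486,-0.0515,0.014,0.107 : rot first [ 0.0001 -0.0001 -0.0041] then d [-0.0013 -0.0006  0.0813]
```

```bash
python3 -m crank '[{"aperture":0.85,"sx":-0.001,"sy":-0.0005,"sz":0.03},{"aperture":0.85,"sz":0.03},{"aperture":0.85,"sz":0.021},{"aperture":0.85},{"aperture":0.85}]'>/dev/null
python3 go.py
python3 -m crank '[{"aperture":0},{"aperture":0},{"aperture":0},{"aperture":0}]'>/dev/null
python3 go.py
python3 -m crank '[{"aperture":0,"sz":-0.02},{"aperture":0,"sz":-0.05},{"aperture":0,"sz":-0.05},{"aperture":0},{"aperture":0}]'>/dev/null
python3 go.py 0.5971,0.0284,0.13,0.107
```

```text
t 18.18 pos [ 0.4872 -0.0514  0.0156] yaw 0.104 w 0.851 F [ 0.1 -0.5  0.8] grip 0.0 tip 0.019
t 18.68 pos [ 0.487  -0.0512  0.0153] yaw 0.104 w 0.463 F [ 0.3 -0.5  6.4] grip 61.1 tip 0.019
t 19.3 pos [ 0.4849 -0.0507  0.1329] yaw 0.104 w 0.46 F [ 0.2 -0.1 -1.5] grip 60.6 tip 0.019
0.5971,0.0284,0.13,0.107 : rot first [-0.0005  0.0012 -0.0032] then d [ 0.12   -0.0666  0.0029]
```

```bash
python3 -m crank '[{"aperture":0,"sx":0.04,"sy":-0.0222},{"aperture":0,"sx":0.04,"sy":-0.0222},{"aperture":0,"sx":0.04,"sy":-0.0222},{"aperture":0},{"aperture":0}]'>/dev/null
python3 -m crank '[{"aperture":0,"sz":0.03},{"aperture":0,"sz":0.025},{"aperture":0},{"aperture":0}]'>/dev/null
python3 go.py 0.5971,0.0284,0.031,0.107
python3 - <<'E'
from h import *
im,d=manip.grab_frame('scene'); cv2.imwrite('pics/s7.png',cv2.resize(im[130:250,200:360,::-1],(800,600)))
E
```

```text
t 20.43 pos [0.598  0.0273 0.0794] yaw 0.103 w 0.468 F [ 0.2 -0.7 -1.1] grip 60.6 tip 0.019
0.5971,0.0284,0.031,0.107 : rot first [ 0.0002 -0.0006 -0.0039] then d [-0.0008 -0.0012  0.0484]
```

View pics/s7.png

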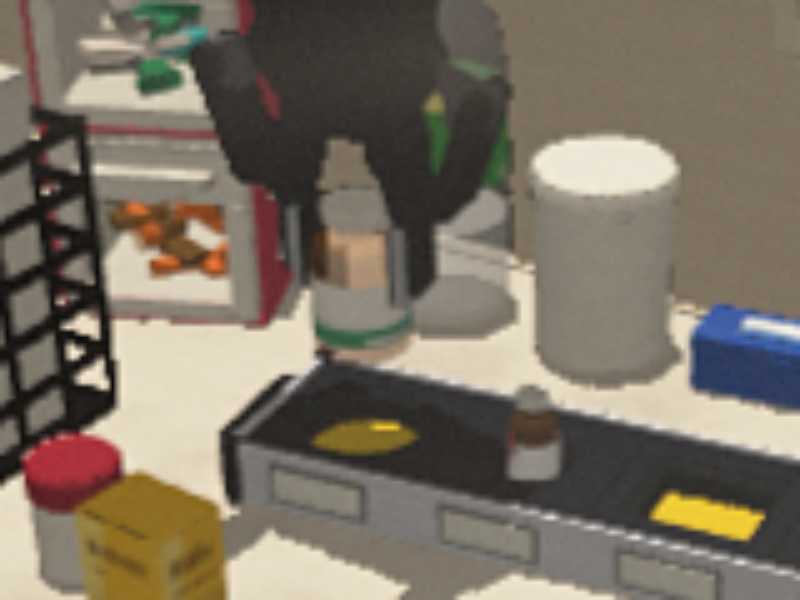

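The pill bottle is held upright, foot at crop (363,352), above the large cut-out at (365,437). Lowering.

```bash
python3 -m crank '[{"aperture":0,"sx":-0.0008,"sy":-0.001,"sz":0.02},{"aperture":0,"sz":0.014},{"aperture":0,"sz":0.01},{"aperture":0,"sz":0.004},{"aperture":0}]'>/dev/null
python3 go.py
python3 -m crank '[{"aperture":0,"sz":0.002},{"aperture":0}]'>/dev/null; python3 go.py
python3 -m crank '[{"aperture":0,"sz":0.0015},{"aperture":0}]'>/dev/null; python3 go.py
```

```text
t 21.1 pos [0.597  0.0288 0.0303] yaw 0.104 w 0.461 F [ 0.1  0.3 -0.9] grip 60.6 tip 0.019
t 21.35 pos [0.5974 0.0287 0.0291] yaw 0.104 w 0.459 F [-0.5 -0.1 -0.4] grip 60.6 tip 0.019
t 21.6 pos [0.5973 0.0287 0.0274] yaw 0.104 w 0.46 F [-0.  -0.8 -0.7] grip 60.8 tip 0.019
```

```bash
python3 -m crank '[{"aperture":0,"sz":0.001},{"aperture":0}]'>/dev/null; python3 go.py
python3 -m crank '[{"aperture":0,"sz":0.001},{"aperture":0}]'>/dev/null; python3 go.py
python3 -m crank '[{"aperture":0.57},{"aperture":0.65},{"aperture":0.65}]'>/dev/null; python3 go.py
python3 -m crank '[{"aperture":0.65,"sz":-0.03},{"aperture":0.65,"sz":-0.04},{"aperture":0.65,"sz":-0.04},{"aperture":0.65},{"aperture":0.65}]'>/dev/null
python3 go.py 0.4355,0.0157,0.13,-0.1
python3 - <<'E'
from h import *
# refine carton pose from top view (unless occluded)
im,d=manip.grab_frame('top'); P=pts('top',d); z=P[...,2]
m=(z>.068)&(z<.085)&(P[...,1]>-.03)&(P[...,1]<.06)&(P[...,0]<.48)&(P[...,0]>.38)
print(m.sum(),cv2.minAreaRect(P[m][:,:2].astype(np.float32)*1000) if m.any() else '')
im,d=manip.grab_frame('scene'); P=pts('scene',d); z=P[...,2]
m=(z>.07)&(z<.08)&(P[...,1]>-.03)&(P[...,1]<.06)&(P[...,0]<.48)&(P[...,0]>.38)
print(m.sum(),cv2.minAreaRect(P[m][:,:2].astype(np.float32)*1000))
E
```

```text
t 21.85 pos [0.5975 0.0287 0.0274] yaw 0.104 w 0.463 F [-2.4 -0.   6.4] grip 61.4 tip 0.019
t 22.1 pos [0.5975 0.0287 0.0274] yaw 0.104 w 0.463 F [-5.1  0.6 11.2] grip 62.0 tip 0.019
t 22.48 pos [0.5969 0.0288 0.0248] yaw 0.104 w 0.65 F [ 0.3 -0.1 -0.1] grip 0.0 tip 0.019
t 23.1 pos [0.5967 0.0288 0.1345] yaw 0.104 w 0.654 F [0.7 0.1 0.3] grip 0.0 tip 0.019
0.4355,0.0157,0.13,-0.1 : rot first [-1.000e-04  1.000e-03  2.038e-01] then d [-0.1591  0.0291  0.0045]
535 ((435.46673583984375, 15.818216323852539), (43.12301254272461, 34.838958740234375), 84.60814666748047)
282 ((433.0975341796875, 15.723908424377441), (45.14350128173828, 35.74641418457031), 87.8578109741211)
```

```bash
python3 -m crank '[{"aperture":0.85,"rz":0.1},{"aperture":0.85,"rz":0.096},{"aperture":0.85,"sx":-0.053,"sy":0.0097},{"aperture":0.85,"sx":-0.053,"sy":0.0097},{"aperture":0.85,"sx":-0.053,"sy":0.0097}]'>/dev/null
python3 -m crank '[{"aperture":0.85,"sz":0.03},{"aperture":0.85},{"aperture":0.85}]'>/dev/null
python3 go.py 0.435,0.0157,0.016,-0.092
```

```text
t 24.2 pos [0.4363 0.0144 0.105 ] yaw -0.092 w 0.85 F [ 0.  -0.4  0.4] grip 0.0 tip 0.019
0.435,0.0157,0.016,-0.092 : rot first [-0.0001  0.0013 -0.0001] then d [-0.0014 -0.0011  0.089 ]
```

```bash
python3 -m crank '[{"aperture":0.85,"sx":-0.001,"sy":-0.001,"sz":0.03},{"aperture":0.85,"sz":0.035},{"aperture":0.85,"sz":0.022},{"aperture":0.85},{"aperture":0.85}]'>/dev/null
python3 go.py
python3 -m crank '[{"aperture":0},{"aperture":0},{"aperture":0},{"aperture":0}]'>/dev/null
python3 go.py
python3 -m crank '[{"aperture":0,"sz":-0.02},{"aperture":0,"sz":-0.05},{"aperture":0,"sz":-0.05},{"aperture":0,"rz":-0.1},{"aperture":0,"rz":-0.1}]'>/dev/null
python3 -m crank '[{"aperture":0},{"aperture":0}]'>/dev/null
python3 go.py 0.6142,-0.1307,0.13,0.107
```

```text
t 24.82 pos [0.4367 0.0153 0.0195] yaw -0.092 w 0.848 F [-0.5  0.5  0. ] grip 0.0 tip 0.019
t 25.32 pos [0.4365 0.0153 0.0196] yaw -0.092 w 0.485 F [ 0.4 -0.6  5.5] grip 60.9 tip 0.019
t 26.2 pos [0.4349 0.0156 0.1377] yaw 0.106 w 0.488 F [-0.1  0.3 -0.2] grip 60.7 tip 0.019
0.6142,-0.1307,0.13,0.107 : rot first [-0.0003  0.0009 -0.0006] then d [0.1627 0.1646 0.0077]
```

```bash
python3 -m crank '[{"aperture":0,"sx":0.041,"sy":0.0411},{"aperture":0,"sx":0.041,"sy":0.0411},{"aperture":0,"sx":0.041,"sy":0.0411},{"aperture":0,"sx":0.04,"sy":0.0411},{"aperture":0}]'>/dev/null
python3 -m crank '[{"aperture":0,"sz":0.03},{"aperture":0,"sz":0.022},{"aperture":0},{"aperture":0}]'>/dev/null
python3 go.py 0.615,-0.1307,0.036,0.107
python3 - <<'E'
from h import *
im,d=manip.grab_frame('scene'); cv2.imwrite('pics/s8.png',cv2.resize(im[140:260,250:410,::-1],(800,600)))
E
```

```text
t 27.32 pos [ 0.6152 -0.1302  0.087 ] yaw 0.108 w 0.488 F [ 0.7 -0.2 -1.6] grip 60.9 tip 0.019
0.615,-0.1307,0.036,0.107 : rot first [ 0.0004 -0.0009  0.001 ] then d [-0.0002  0.0005  0.051 ]
```

View pics/s8.png

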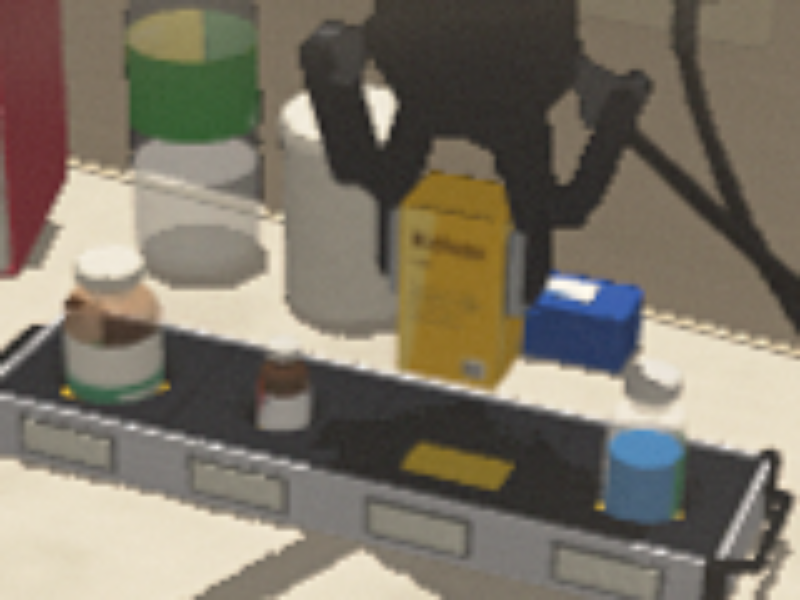

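The carton is aligned over the rectangular cut-out: its bottom edge (397,365)–(500,387) runs parallel to the floor's edge (402,470)–(500,487). The other three stand in their cut-outs. Lowering.

```bash
python3 -m crank '[{"aperture":0,"sy":0.0005,"sz":0.02},{"aperture":0,"sz":0.015},{"aperture":0,"sz":0.01},{"aperture":0,"sz":0.005},{"aperture":0}]'>/dev/null
python3 go.py
python3 -m crank '[{"aperture":0,"sz":0.002},{"aperture":0}]'>/dev/null; python3 go.py
python3 -m crank '[{"aperture":0,"sz":0.002},{"aperture":0}]'>/dev/null; python3 go.py
```

```text
t 28.0 pos [ 0.6148 -0.1308  0.0357] yaw 0.108 w 0.482 F [ 0.1 -0.2 -1.5] grip 60.9 tip 0.019
t 28.25 pos [ 0.6153 -0.131   0.0346] yaw 0.108 w 0.483 F [-0.3 -0.1 -0.5] grip 60.9 tip 0.019
t 28.5 pos [ 0.615  -0.1309  0.0321] yaw 0.108 w 0.484 F [ 0.6  0.4 -1.5] grip 60.9 tip 0.019
```

```bash
python3 -m crank '[{"aperture":0,"sz":0.001},{"aperture":0}]'>/dev/null; python3 go.py
python3 -m crank '[{"aperture":0,"sz":0.001},{"aperture":0}]'>/dev/null; python3 go.py
```

```text
t 28.75 pos [ 0.6152 -0.1309  0.0316] yaw 0.108 w 0.489 F [-2.   2.3  2.7] grip 61.1 tip 0.019
t 29.0 pos [ 0.6152 -0.131   0.0317] yaw 0.108 w 0.487 F [-3.6  0.8  7.7] grip 61.8 tip 0.019
```

Seated. Release, rise, move back out of the cameras' view, and check.

```bash
python3 -m crank '[{"aperture":0.6},{"aperture":0.65},{"aperture":0.65}]'>/dev/null; python3 go.py
python3 -m crank '[{"aperture":0.65,"sz":-0.03},{"aperture":0.65,"sz":-0.05},{"aperture":0.65,"sz":-0.05},{"aperture":0.65,"sz":-0.05},{"aperture":0.65,"sz":-0.03}]'>/dev/null
python3 -m crank '[{"aperture":0.65,"sx":-0.055},{"aperture":0.65,"sx":-0.055},{"aperture":0.65,"sx":-0.055},{"aperture":0.65,"sx":-0.055},{"aperture":0.65}]'>/dev/null
python3 go.py
python3 - <<'E'
from h import *
for n in ('top','scene'):
    im,d=manip.grab_frame(n); P=pts(n,d); z=P[...,2]
    cv2.imwrite(f'pics/{n}9.png',im[:,:,::-1])
    for nm,x,y,h in(('small',.6056,-.0511,.045),('blue',.6227,-.2102,.07),('pill',.5971,.0284,.068),('carton',.6142,-.1307,.075)):
        m=(z>h+.012-.006)&(z<h+.03)&(np.hypot(P[...,0]-x,P[...,1]-y)<.032)
        X=P[m]
        if len(X): print(n,nm,len(X),'off mm',np.round(((X.min(0)+X.max(0))/2-[x,y,0])[:2]*1000,1),'bottom over floor mm',round((np.median(X[:,2])-h-.012)*1000,1))
E
```

```text
t 29.38 pos [ 0.6149 -0.1309  0.0299] yaw 0.108 w 0.648 F [-0.7 -0.3 -0. ] grip 0.0 tip 0.019
t 30.62 pos [ 0.394  -0.1546  0.2398] yaw 0.105 w 0.649 F [ 1.  -0.8  0. ] grip 0.0 tip 0.019
top small 66 off mm [1.8 0.4] bottom over floor mm -0.7
top blue 139 off mm [-2.3  0.3] bottom over floor mm -1.0
top pill 237 off mm [0.2 0.8] bottom over floor mm -0.6
top carton 179 off mm [1.9 0.3] bottom over floor mm -0.4
scene small 35 off mm [-0.2  1.1] bottom over floor mm -1.1
scene blue 78 off mm [-2.5  0.1] bottom over floor mm -1.2
scene pill 101 off mm [-1.9 -0. ] bottom over floor mm -0.9
scene carton 230 off mm [-0.9 -0.8] bottom over floor mm -0.9
```

View pics/top9.png

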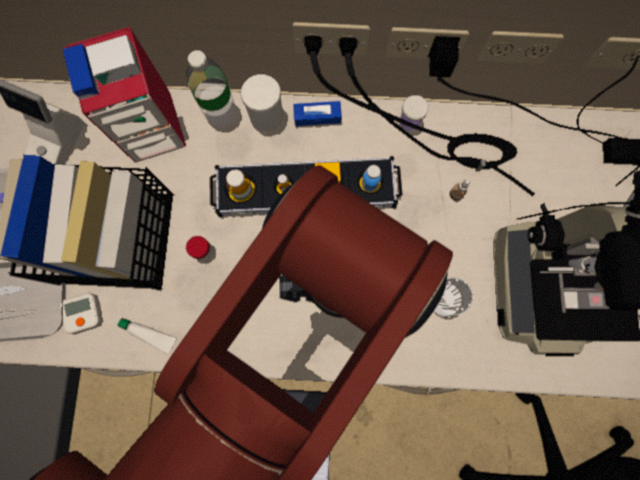

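All four stand in their cut-outs: pill bottle (238,185), small vial (283,184), carton (328,172) and blue vial (371,179). Each is within about 2.5 mm of centre with its underside on the floor. The jar (198,247) and the swab pot (450,297) have not moved, and the arm is clear.

```bash
python3 -c "
from plant import manip
print(manip.job_done())"
```

```text
the job is handed in; nothing more can be done
None
```

I've handed the job in: all four medicines stand in their own cut-outs, each within about 3 mm of centre and down on the yellow floor by camera depth, with the jar and pot unmoved; the hand-in gave no verdict.

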